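Set the order counter for the next shift

TASK

Set the counter for the next shift round the order pad and the card reader, which stay where they are: lay the mints tin flat on the counter midway between the centres of those two, its long sides parallel to the pad's long sides, and put the staple box on the middle of the tin, lengthwise along it. Stand the rubber stamp upright on the middle of the order pad, and stand the salt shaker on the counter in front of the card reader's short end that faces the robot, on the reader's centre line and about 2 cm clear of it. Leave the bell and the coin roll alone.

Things in the scene. Friction and masses are not known exactly. Their poses are not given: they have to be found in the camera images.
- mints_tin: Closed flat rectangular teal tin with a lid that stays shut, 59 (its x) by 91 (its y, long) by 22 high. Origin: centre of underside, z up. Loose, about 60 g, starts lying flat with its long side pointing roughly away from the robot; can be grasped across its 59 mm width.
- staple_box: Small flat red card box of staples, 38 (its x) by 60 (its y, long) by 20 high. Origin: centre of underside, z up. Loose, about 50 g; can be grasped across 38 mm.
- stamp: Wooden rubber stamp standing upright: base 24 (its x) by 58 (its y) by 14 high, with a round turned handle up to 24 wide, on the base's centre, from 14 to 67 above the underside. Origin: centre of underside, z up. Loose, about 60 g; can be grasped by the handle.
- salt_shaker: Round glass salt shaker with a steel cap, standing: 42 in diameter, 85 high, grasp the glass 15 to 60 above the counter. Origin: centre of underside, z up. Loose, about 110 g.
- order_pad: White pad of order slips lying flat, 139 (its x, long) by 89 (its y) by 14 high. Its long sides point roughly away from the robot. Origin: centre of underside, z up, x away from the robot. It does not move. The card reader lies beside it, to its left or to its right (that changes), with its centre 235 to 265 away.
- card_reader: White hand-held card reader with a small screen and dark keys, lying flat, 100 (its x, long) by 66 (its y) by 19 high. Origin: centre of underside, z up, x away from the robot, so that its near short end is 50 from the origin towards -x. It does not move.
- desk_bell: Domed metal service bell at the back, 83 in diameter, 60 high. Origin: centre of underside. Loose bystander, to be left alone.
- coin_roll: Paper roll of coins lying on the counter to the robot's right, in front of the till, 74 long, 21 thick. Origin: centre of underside. Loose bystander, to be left alone.
There are look-alikes about, which are no part of the job. Of the things that look like the stamp, the largest one is meant.

How it is judged:
At the end, for the whole second after the job is handed in: Tin flat, within 14 mm of midway and 15 mm of the line from pad to reader, parallel to the pad within 0.2 rad; staple box flat on it, centred to 12 mm, along it within 0.25 rad; stamp upright, 15 mm from the pad's middle; shaker upright, gap 5 to 35 mm, 15 mm off the centre line; all at rest (((horizontal distance between mints_tin and order_pad between 0.095 and 0.127 m and horizontal distance between mints_tin and card_reader between 0.095 and 0.127 m) or (horizontal distance between mints_tin and order_pad between 0.098 and 0.13 m and horizontal distance between mints_tin and card_reader between 0.098 and 0.13 m) or (horizontal distance between mints_tin and order_pad between 0.101 and 0.133 m and horizontal distance between mints_tin and card_reader between 0.101 and 0.133 m) or (horizontal distance between mints_tin and order_pad between 0.104 and 0.136 m and horizontal distance between mints_tin and card_reader between 0.104 and 0.136 m) or (horizontal distance between mints_tin and order_pad between 0.107 and 0.139 m and horizontal distance between mints_tin and card_reader between 0.107 and 0.139 m) or (horizontal distance between mints_tin and order_pad between 0.11 and 0.142 m and horizontal distance between mints_tin and card_reader between 0.11 and 0.142 m) or (horizontal distance between mints_tin and order_pad between 0.113 and 0.145 m and horizontal distance between mints_tin and card_reader between 0.113 and 0.145 m) or (horizontal distance between mints_tin and order_pad between 0.116 and 0.148 m and horizontal distance between mints_tin and card_reader between 0.116 and 0.148 m) or (horizontal distance between mints_tin and order_pad between 0.119 and 0.151 m and horizontal distance between mints_tin and card_reader between 0.119 and 0.151 m) or (horizontal distance between mints_tin and order_pad between 0.122 and 0.154 m and horizontal distance between mints_tin and card_reader between 0.122 and 0.154 m) or (horizontal distance between mints_tin and order_pad between 0.125 and 0.157 m and horizontal distance between mints_tin and card_reader between 0.125 and 0.157 m)) and x of mints_tin in the frame of order_pad between -0.015 and 0.015 m and angle between the y axis of mints_tin and the x axis of order_pad, either way round below 0.2 rad and angle between each of mints_tin, staple_box, stamp, salt_shaker's own z axis and vertical below 0.06 rad and height (world z) of each of mints_tin, salt_shaker below 0.006 m and x of staple_box in the frame of mints_tin between -0.012 and 0.012 m and y of staple_box in the frame of mints_tin between -0.015 and 0.015 m and z of staple_box in the frame of mints_tin between 0.018 and 0.027 m and angle between the y axis of staple_box and the y axis of mints_tin, either way round below 0.25 rad and x of stamp in the frame of order_pad between -0.015 and 0.015 m and y of stamp in the frame of order_pad between -0.015 and 0.015 m and z of stamp in the frame of order_pad between 0.01 and 0.019 m and x of salt_shaker in the frame of card_reader between -0.106 and -0.076 m and y of salt_shaker in the frame of card_reader between -0.015 and 0.015 m and linear speed of each of mints_tin, staple_box, stamp, salt_shaker below 0.02 m/s); the robot touches nothing.
It fails at once if the bell or the coin roll is moved by more than 2 cm (distance of any of desk_bell, coin_roll from where it was at the start of the episode above 0.02 m).
It also fails if it takes over 102 s, if anything falls off the work surface, if the arm or the gripper's body presses on something with over 40 N, if the wrist force passes 120 N, or if a joint passes its speed limit or range.

ROBOT

A 7-joint arm with a two-finger parallel gripper is mounted at the origin on a cart in front of the work surface, level with it; the furniture and walls round the work are solid. World frame = base frame: x ahead of the robot, y to its left, z up, the work surface at z = 0. Lengths are in m, angles in rad, forces in N, time in s.
With the tool pointing down it reaches from about 0.4 to 0.875 m from the base axis. Payload 6.5 kg.
Tool frame: the origin (TCP) lies on the centre line of the jaws, within the pads' length; the fingertips stand 22 mm ahead of it and the grasp point (between the pads) lies 3 mm ahead of it; z points along the fingers, y is the line along which they close (so a half turn about z gives the same grasp; the last joint's range is limited). The gripper opens to 85 mm and grips with 20 to 120 N. Pads are 22 mm wide; open, the fingers measure 114 mm over their backs; the gripper's body (76 mm by 85 mm) begins 54 mm behind the grasp point. The pads swing forward as they close: fully open they stand 13 mm farther back than shut.
Start: joints at [1.232, 0.536, -0.004, 1.538, 0.003, 1.067, -0.071], TCP at [0.175, -0.626, 0.253] pointing down, gripper open.
Joint ranges: [-2.7, 2.7], [-0.37, 2.16], [-1.27, 1.26], [0.24, 2.4], [-1.31, 4.45], [0.19, 1.91], [-2.76, 2.76]. Speed limits (rad/s): [2.39, 2.39, 3.14, 3.14, 3.14, 3.14, 3.14].

INTERFACE

Orientations are given as a rotation vector (axis times angle).
In Python, from workcell import r gives the robot as it stands. The module is installed in compiled form; this text tells all that it offers.
- The arm moves only by the tool play_rows, never from a script. Its argument "motion" is one flat list of numbers, 7 for each row, row after row: the shift along the world's x, y, z in units of 25 mm (1.0 is 25 mm), then the turn, a rotation vector about the world's x, y, z in units of 8 degrees (1.0 is 8 degrees), then the closure in counts, from 0 (fully open) to 255 (shut). In form: [tx, ty, tz, wx, wy, wz, claw, tx, ty, tz, wx, wy, wz, claw, ...]. A call has 1 to 12 rows; each row shifts and turns the commanded pose from where the row before left it; what a row does not reach is not made up. A row lasts 1/8 s, in which the tool goes at most 62.5 mm and 10.7 degrees, less where a joint would pass 70% of its speed; a pose out of reach is approached as far as the arm can. A call is refused whole if a number of a shift passes 1 or a number of a turn 1, either way. A call with a gripper value outside its range is refused whole. The fingers move at their own pace and stop on an object; the grip force is fixed at half the most. Time passes only in rows, so rows that do not move let the fingers close. It gives the time, the measured TCP pose, the force, the opening and the grip force at its end, in the units of the state.
- r.state(): the state, without advancing time (a new reading comes with each control period).
- r.snapshot(name): name is "scene" or "top"; returns (picture, depth): 420x560x3 uint8, red, green, blue; 420x560 float32, m along the optical axis (not along the pixel's ray), 0 where there is no reading.
- r.camera_info(name): a dict with "intrinsics" (3x3 intrinsics, pixels), "k1" (the pictures are not rectified: a ray, as slopes to the right and down, at radius r is drawn at 1 + k1 r^2 times it, then the intrinsics apply), "R" (3x3) and "t" (3): a world point X has camera coordinates R X + t. Camera axes: x right, y down, z forward; pixel columns grow to the right and rows downward; lengths in m; the calibration is good to about 2 mm. A picture is of the moment at which its call begins. camera_info takes no time and is no camera call.
- r.sign_off(): hands the job in; it is judged then, once.
The state is a dict: "t": time; "joint_pos": joint angles; "dq": joint speeds; "joint_torque": joint torques, N m; "position": TCP position; "eef_rot": TCP orientation; "ft_force": force on the tool from outside, world axes, zero at the start; "torque": the same for the moment, N m; "opening": finger opening in m; "grasp_force": force on a finger pad.
Only numpy, scipy, OpenCV 4.12 (cv2) and the standard library are available. Lean on these libraries where they do the work, as an engineer would, in place of code of your own. Each camera call takes 0.05 s, during which the arm holds its last target. There are 200 camera calls.

## Working session

There is one attempt and no reset: what is moved stays moved. The work goes in short steps, Python scripts to look and compute and a tool call to move; the robot and the scene stay as the last step left them, time stands still between calls to the robot, and variables do not carry over. Pictures are saved under pics/ and viewed, at most 14 in all, crops included, and the job is handed in when it is done.

Besides the shell and the picture viewer there is one more tool, called as name(argument=value, ...) on one line, values as JSON. play_rows: Moves the arm, as the interface text tells. Its arguments: {"type":"object","properties":{"motion":{"type":"array","items":{"type":"number"}}},"required":["motion"]}

```bash
mkdir -p pics; cat > h.py <<'E'
import numpy as np, cv2
from workcell import r
def cam(n):
    c=r.camera_info(n); return np.array(c["intrinsics"]),c["k1"],np.array(c["R"]),np.array(c["t"])
def rays(n,px):
    K,k1,R,t=cam(n); px=np.atleast_2d(np.asarray(px,float))
    d=np.stack([(px[:,0]-K[0,2])/K[0,0],(px[:,1]-K[1,2])/K[1,1]],1); u=d.copy()
    for _ in range(20): u=d/(1+k1*(u**2).sum(1,keepdims=True))
    return np.c_[u,np.ones(len(u))],R,t
def plane(n,px,z):   # pixel -> world at height z
    u,R,t=rays(n,px); c=-R.T@t; d=u@R
    return c+d*((z-c[2])/d[:,2])[:,None]
def proj(n,X):
    K,k1,R,t=cam(n); p=np.atleast_2d(X)@R.T+t; u=p[:,:2]/p[:,2:]
    u=u*(1+k1*(u**2).sum(1,keepdims=True)); return u*[K[0,0],K[1,1]]+K[:2,2]
def cloud(n,D):
    h,w=D.shape; v,u=np.mgrid[:h,:w]; q,R,t=rays(n,np.c_[u.ravel(),v.ravel()])
    return ((q*D.reshape(-1,1)-t)@R).reshape(h,w,3)
def snap(n,name=None):
    p,d=r.snapshot(n); 
    if name: cv2.imwrite(f"pics/{name}.png",p[:,:,::-1])
    return p,d
E
python3 - <<'E'
from h import *
for n in("scene","top"):
    p,d=snap(n,n+"0"); np.savez(n+"0.npz",p=p,d=d); K,k,R,t=cam(n); print(n,-R.T@t,K[0,0],k,R[2],(d==0).mean())
print(r.state())
E
```

```text
scene [ 0.1170397  -0.5960601   0.48055325] 407.75922159893673 -0.04456359952950325 [ 0.50684002  0.70802358 -0.4917477 ] 0.007585034013605442
top [0.44967925 0.01736788 1.13921399] 411.89488103486207 -0.07374452592245472 [ 0.12563262  0.01452013 -0.99197057] 0.004098639455782313
{'t': 0.1, 'joint_pos': array([ 1.23177556,  0.53706796, -0.00440086,  1.53875459,  0.0026427 ,
        1.06731458, -0.07117547]), 'dq': array([-1.10266211e-04,  7.26917378e-05, -1.03319790e-03, -3.16373455e-03,
        8.07421352e-04, -5.20435548e-04, -1.32970652e-03]), 'joint_torque': array([ 2.19582485e-03, -5.84570646e+01,  1.05165683e+00, -2.59780097e+01,
        1.26314285e-02,  4.58908544e-03, -4.18801881e-05]), 'position': array([ 0.17495603, -0.62546524,  0.25252329]), 'eef_rot': array([-3.11091156e+00, -4.27146226e-01,  5.92119592e-04]), 'ft_force': array([ 0.82196134, -1.18486022, -0.00994495]), 'torque': array([-0.00906078, -0.05203755,  0.03314823]), 'grasp_force': 0.0, 'opening': 0.08525963273937606}
```

View pics/top0.png

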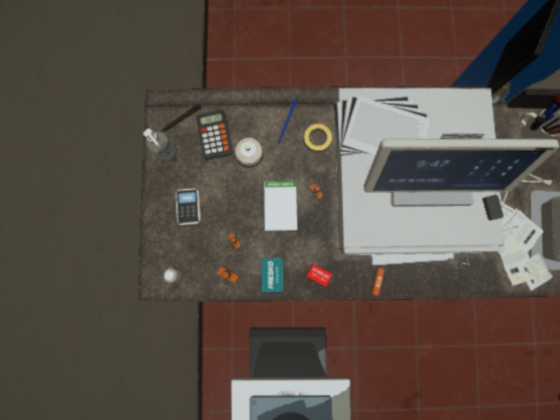

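View pics/scene0.png

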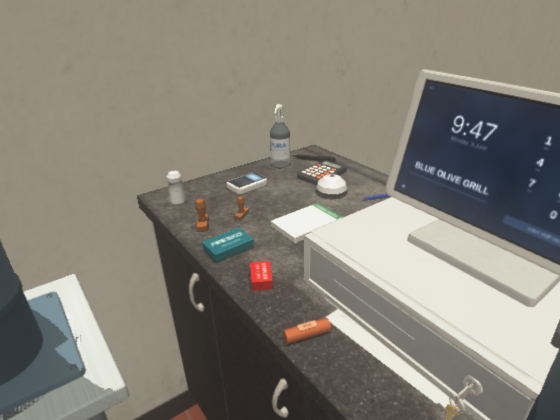

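Top view: tin (272,274), staple box (319,275), order pad (281,206), card reader (188,206), salt shaker (170,275), bell (248,151), coin roll (378,282). The calculator at (214,135) is a look-alike. There are three stamp-like things, at (227,274), (235,240) and (316,190). I'll compare their sizes next.

```bash
cat > m.py <<'E'
from h import *
def rect(n,mask,z):
    c,_=cv2.findContours(mask.astype(np.uint8),0,1); c=max(c,key=cv2.contourArea)[:,0]
    w=plane(n,c,z)[:,:2]; return cv2.minAreaRect((w*1000).astype(np.float32))
E
python3 - <<'E'
from m import *
f=np.load("top0.npz"); p,d=f["p"],f["d"]; C=cloud("top",d)
print(proj("top",[[0.175,-.626,.25],[.4,0,0],[.6,0,0],[.6,.2,0]]))
print("counter z",np.median(C[215:235,205:225,2]))
hsv=cv2.cvtColor(p,cv2.COLOR_RGB2HSV); H,S,V=cv2.split(hsv)
for nm,(u,v,z) in dict(tin=(272,274,.022),staple=(319,275,.02),pad=(281,206,.014),reader=(188,206,.019),shaker=(170,275,.085),bell=(248,151,.06),coin=(378,282,.021),st1=(227,274,.014),st2=(235,240,.014),st3=(316,190,.014)).items():
    a=28; w=np.zeros(H.shape,bool); w[max(v-a,0):v+a+1,u-a:u+a+1]=1
    if nm=='tin': m=(H>78)&(H<100)&(S>110)
    elif nm=='staple': m=((H<8)|(H>172))&(S>150)&(V>90)
    elif nm in('pad','reader','shaker','bell'): m=(V>120)&(S<90) if nm!='pad' else (V>120)&(S<90)|((H>40)&(H<80)&(S>90)&(V>60))
    else: m=(H<20)&(S>120)&(V>50)
    m=m&w; n,l,s,c=cv2.connectedComponentsWithStats(m.astype(np.uint8))
    k=1+np.argmax(s[1:,4]); m=l==k
    q=rect("top",m,z); zz=C[m][:,2]
    print(nm,s[k],np.round(q[0],1),np.round(q[1],1),round(q[2],1),"z max/med",zz.max().round(3),np.median(zz).round(3))
s=np.hstack([cv2.resize(p[225:295,135:245],None,fx=5,fy=5,interpolation=2),cv2.resize(p[170:240,290:340],None,fx=5,fy=5,interpolation=2)])
cv2.imwrite("pics/st.png",s[:,:,::-1])
E
```

```text
[[580.86469273 389.79916874]
 [289.52643987 285.64555523]
 [288.70918406 213.11781269]
 [217.24705381 213.82069819]]
counter z 6.698201426948932e-05
tin [262 258  21  34 512] [431.2  47.1] [54.  88.2] 89.6 z max/med 1.139 0.022
staple [307 264  25  23 294] [428.7 -78.9] [61.3 40.2] 61.1 z max/med 1.139 0.02
pad [ 264  180   34   51 1649] [621.4  22.5] [ 91.4 139.7] 89.8 z max/med 1.139 0.014
reader [179 192  17  11 163] [645.3 282. ] [27.9 44.9] 1.4 z max/med 1.139 0.019
shaker [164 268  13  15 148] [432.1 306.8] [35.7 31.2] 1.0 z max/med 1.139 0.081
bell [235 137  28  27 574] [765.5 107.6] [72.8 71.4] 44.0 z max/med 1.139 0.037
coin [355 300  52  11 544] [ 346.9 -242.9] [137.5  26.5] 89.1 z max/med 1.139 -0.914
st1 [217 266  22  18 204] [431.4 169. ] [58.6 27.2] 61.0 z max/med 0.069 0.015
st2 [228 233  14  16 115] [524.2 150.6] [45.2 20.5] 33.7 z max/med 0.055 0.011
st3 [309 184  14  15 115] [661.2 -77.4] [44.9 23.1] 39.3 z max/med 0.055 0.011
```

View pics/st.png

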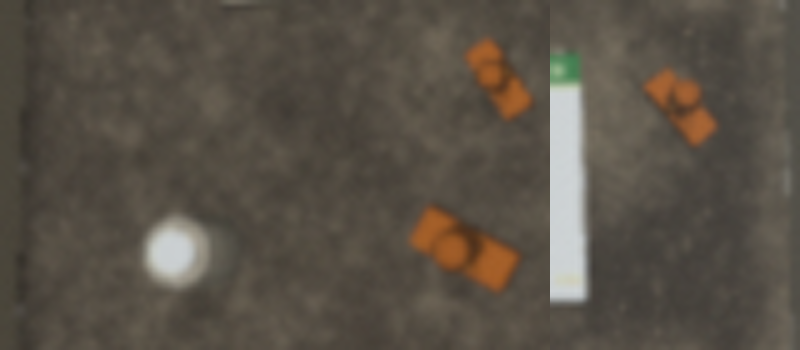

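Of the stamp-like things, (227,274) measures 59×27 mm and is 69 mm tall. The other two, at (235,240) and (316,190), are about 45×21 mm and 55 mm tall. The crop shows (227,274) is clearly the largest, so it is the stamp. Next I'll get the reader and shaker more precisely, and check the scene view.

```bash
python3 - <<'E'
from m import *
for n in("top","scene"):
    f=np.load(n+"0.npz"); p,d=f["p"],f["d"]; C=cloud(n,d); X,Y,Z=C[...,0],C[...,1],C[...,2]
    def big(m):
        k,l,s,c=cv2.connectedComponentsWithStats(m.astype(np.uint8)); k=1+np.argmax(s[1:,4]); return l==k
    B=dict(tin=(.38,.48,0,.1,.014,.03),staple=(.38,.48,-.13,-.03,.012,.03),pad=(.53,.72,-.05,.09,.008,.03),reader=(.55,.75,.2,.36,.01,.03),shaker=(.38,.48,.25,.36,.02,.095),stamp=(.39,.48,.12,.22,.009,.018),handle=(.39,.48,.12,.22,.05,.08))
    for k,(a,b,c,e,z0,z1) in B.items():
        m=big((X>a)&(X<b)&(Y>c)&(Y<e)&(Z>z0)&(Z<z1)&(d>0))
        q=cv2.minAreaRect((C[m][:,:2]*1000).astype(np.float32)); print(n,k,m.sum(),np.round(q[0],1),np.round(q[1],1),round(q[2],1),"zmed",np.median(Z[m]).round(4))
E
```

```text
top tin 744 [431.1  47.4] [59.3 88.9] 89.7 zmed 0.0216
top staple 321 [428.2 -79.7] [60.7 37.9] 61.0 zmed 0.0199
top pad 1598 [620.5  23.9] [ 88.9 138.1] 89.8 zmed 0.0141
top reader 840 [620.1 281.7] [100.2  67.1] 3.7 zmed 0.0191
top shaker 215 [432.8 308.2] [36.8 34. ] 82.9 zmed 0.077
top stamp 128 [431.5 168.5] [57.5 24.6] 62.0 zmed 0.0137
top handle 64 [431.  169.3] [21.5 20.9] 89.8 zmed 0.0631
scene tin 810 [431.8  44. ] [91.6 62. ] 0.0 zmed 0.0211
scene staple 479 [429.9 -82.3] [62.2 37.9] 60.7 zmed 0.0196
scene pad 1303 [622.3  20. ] [ 92.3 141. ] 89.4 zmed 0.014
scene reader 462 [621.2 276.7] [99.2 68.7] 4.4 zmed 0.0185
scene shaker 395 [432.1 303.7] [36.5 32.8] 12.2 zmed 0.054
scene stamp 114 [431.8 163.6] [57.4 23.3] 63.0 zmed 0.0134
scene handle 83 [433.3 163.3] [21.6 18.8] 17.0 zmed 0.0589
```

play_rows(motion=[0.5,1,0,0,0,0,0,0.5,1,0,0,0,0,0,0.5,1,0,0,0,-0.2,0,0.5,1,0,0,0,-0.2,0,0.5,1,0,0,0,-0.2,0,0.5,1,0,0,0,-0.2,0,0.5,1,0,0,0,-0.2,0,0.5,1,0,0,0,-0.2,0,0.5,1,0,0,0,-0.2,0,0.5,1,0,0,0,-0.2,0,0.5,1,0,0,0,-0.2,0,0.5,1,0,0,0,-0.15,0])

```text
t: 1.6
position: [0.3253, -0.325, 0.2531]
eef_rot: [-3.141, 0.0, 0.001]
ft_force: [-0.4, 0.4, 0.1]
opening: 0.0852
grasp_force: 0.0
```

play_rows(motion=[0.5,1,0,0,0,0,0,0.5,1,0,0,0,0,0,0.5,1,0,0,0,0,0,0.5,1,0,0,0,0,0,0.5,1,0,0,0,0,0,0.5,1,0,0,0,0,0,0.5,1,0,0,0,0,0,0.5,1,-0.4,0,0,0,0,0.25,1,-0.6,0,0,0,0,0,1,-0.6,0,0,0,0,0,1,-0.6,0,0,0,0,0,1,-0.6,0,0,0,0])

```text
t: 3.1
position: [0.4311, -0.0252, 0.1827]
eef_rot: [-3.142, -0.001, 0.001]
ft_force: [0.7, -0.9, 0.9]
opening: 0.0852
grasp_force: 0.0
```

play_rows(motion=[0,1,-0.6,0,0,0,0,0,1,-0.6,0,0,0,0,0,0.84,-0.6,0,0,0,0,0,0,-1,0,0,0,0,0,0,-1,0,0,0,0,0,0,-1,0,0,0,0,0,0,0,0,0,0,0])

```text
t: 3.98
position: [0.4299, 0.0449, 0.062]
eef_rot: [3.141, 0.002, -0.006]
ft_force: [0.9, 0.6, -0.4]
opening: 0.0856
grasp_force: 0.0
```

```bash
python3 - <<'E'
from h import *
s=r.state(); print(s["position"],s["eef_rot"]); P=s["position"]
for n in("scene","top"):
    p,d=snap(n); print(n,proj(n,[P,P-[0,0,.022]]).round()); u,v=proj(n,[P])[0].astype(int)
    c=p[max(v-60,0):v+60,max(u-65,0):u+65]; cv2.imwrite(f"pics/{n}1.png",cv2.resize(c,None,fx=5,fy=5)[:,:,::-1]); print(max(u-65,0),max(v-60,0))
E
```

```text
[0.42989241 0.04489242 0.06203423] [ 3.14095558e+00  1.52990422e-03 -6.06907286e-03]
scene [[225. 223.]
 [226. 232.]]
159 163
top [[272. 275.]
 [273. 275.]]
207 215
```

View pics/scene1.png

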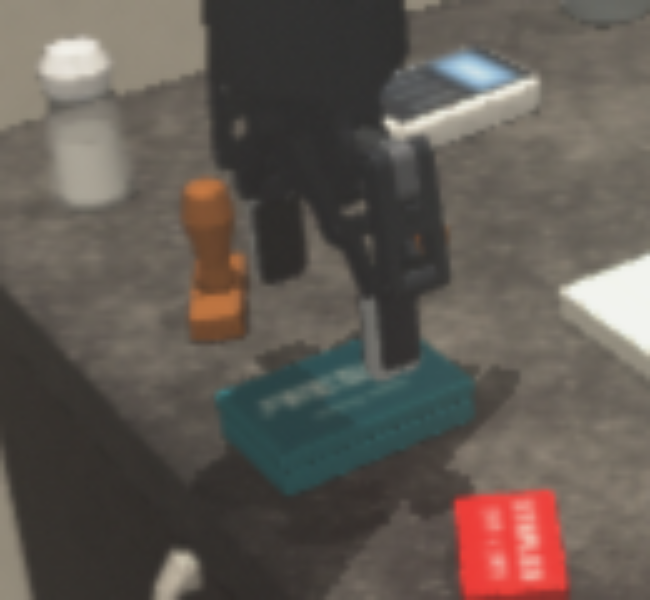

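```bash
python3 - <<'E'
from h import *
P=r.state()["position"]
for y in(.002,-.008):
  for dz in(-.009,-.022): print(y,dz,proj("scene",[P[0]-.011,y,P[2]+dz]).round(1),proj("scene",[P[0]+.011,y,P[2]+dz]).round(1))
p,d=snap("scene"); C=cloud("scene",d)
V=p.max(2)
for a in((228,220,245,240),(208,195,222,222)):
    u0,v0,u1,v1=a; c=C[v0:v1,u0:u1].reshape(-1,3); g=V[v0:v1,u0:u1].reshape(-1)
    m=(c[:,2]>.028)&(c[:,2]<.06)&(c[:,0]>.38)&(c[:,0]<.47); c=c[m]; print(len(c),np.percentile(c,[2,50,98],axis=0).round(4))
E
```

```text
0.002 -0.009 [[231.5 236.9]] [[241.3 233.2]]
0.002 -0.022 [[232.  242.6]] [[241.7 238.8]]
-0.008 -0.009 [[234.1 239.2]] [[243.9 235.4]]
-0.008 -0.022 [[234.6 244.8]] [[244.4 241. ]]
17 [[ 0.4215 -0.0062  0.0538]
 [ 0.4296 -0.0046  0.0561]
 [ 0.4417 -0.      0.0596]]
22 [[0.4214 0.0846 0.0541]
 [0.4313 0.0878 0.057 ]
 [0.4414 0.0914 0.0598]]
```

The scene crop shows the open jaws over the tin, with the right fingertip at about (238,238). The open tips sit 9 mm ahead of the TCP, which matches the interface text, so I can go down and grasp.

play_rows(motion=[0.06,0.04,-0.6,0,0,0,0,0,0,-0.6,0,0,0,0,0,0,-0.5,0,0,0,0,0,0,0,0,0,0,255,0,0,0,0,0,0,255,0,0,0,0,0,0,255,0,0,0,0,0,0,255,0,0,0,0,0,0,255])

```text
t: 5.12
position: [0.433, 0.046, 0.0209]
eef_rot: [-3.142, -0.001, -0.001]
ft_force: [0.5, 0.6, -0.4]
opening: 0.0576
grasp_force: 63.9
```

play_rows(motion=[0,0,1,0,0,0,255,0,0,1,0,0,0,255,0.5,0.3,1,0,0,0,255,1,0.5,0,0,0,0,255,1,0.5,0,0,0,0,255,1,0.6,0,0,0,0,255,1,0.6,0,0,0,0,255,1,0.6,0,0,0,0,255,1,0.6,0,0,0,0,255,0.66,0.48,0,0,0,0,255,0.4,0,-0.6,0,0,0,255,0,0,-1,0,0,0,255])

```text
t: 6.62
position: [0.6227, 0.1496, 0.055]
eef_rot: [3.141, -0.0, 0.002]
ft_force: [-0.1, -0.4, -0.7]
opening: 0.0578
grasp_force: 64.4
```

play_rows(motion=[0,0,-0.7,0,0,0,255,0,0,-0.3,0,0,0,255,0,0,0,0,0,0,255,0,0,0,0,0,0,255])

```text
t: 7.12
position: [0.6224, 0.1506, 0.0316]
eef_rot: [-3.141, -0.001, -0.002]
ft_force: [0.1, 0.0, -0.2]
opening: 0.0574
grasp_force: 64.4
```

```bash
python3 - <<'E'
from m import *
print(r.state()["position"],r.state()["opening"])
p,d=snap("scene","s2"); C=cloud("scene",d); X,Y,Z=C[...,0],C[...,1],C[...,2]
H,S,V=cv2.split(cv2.cvtColor(p,cv2.COLOR_RGB2HSV))
m=(H>78)&(H<100)&(S>90)&(X>.5)&(X<.75)&(Y>.05)&(Y<.25)&(Z<.05)
c=C[m]; q=cv2.minAreaRect((c[:,:2]*1000).astype(np.float32)); print(m.sum(),q,np.percentile(c[:,2],[2,98]))
E
```

```text
[0.62244924 0.15064164 0.03156355] 0.05743069888478003
5 ((579.8901977539062, 147.93402099609375), (4.183650016784668, 57.47621154785156), 2.488443374633789) [0.02907792 0.03252265]
```

View pics/s2.png

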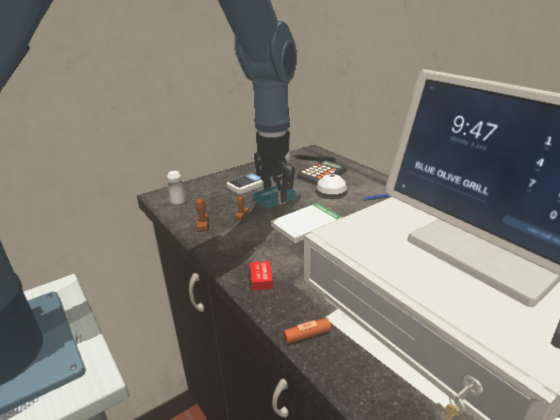

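The tin hangs held between the pad and the reader, at about (272,196), 10 mm above the counter. I'll lower it the rest of the way and release.

play_rows(motion=[0,0,-0.25,0,0,0,255,0,0,-0.17,0,0,0,255,0,0,0,0,0,0,255,0,0,0,0,0,0,0,0,0,0,0,0,0,0,0,0,0,0,0,0,0,0,0,0.5,0,0,0,0,0,0,1,0,0,0,0,0,0,1,0,0,0,0,-1,-1,0.5,0,0,0.7,0,-1,-1,0,0,0,0.8,0,-1,-1,0,0,0,0.8,0])

```text
t: 8.68
position: [0.5466, 0.0748, 0.0964]
eef_rot: [3.1, 0.509, 0.002]
ft_force: [0.9, 0.0, 0.2]
opening: 0.0854
grasp_force: 0.0
```

play_rows(motion=[-1,-1,0,0,0,0.8,0,-1,-1,0,0,0,0.8,0,-1,-1,0,0,0,0.8,0,-1,-1,0,0,0,0.8,0,-0.7,-1,0,0,0,0.8,0,0,-1,0,0,0,0.8,0,0,-0.3,-0.5,0,0,0.53,0,0,0,-0.8,0,0,0,0,0,0,0,0,0,0,0])

```text
t: 9.8
position: [0.4289, -0.0821, 0.0627]
eef_rot: [-2.706, -1.596, 0.002]
ft_force: [0.4, 1.6, -0.1]
opening: 0.0858
grasp_force: 0.0
```

```bash
cat > obj.py <<'E'
from m import *
def meas(n,names,p=None,d=None):
    if p is None: p,d=snap(n)
    C=cloud(n,d); X,Y,Z=C[...,0],C[...,1],C[...,2]; H,S,V=cv2.split(cv2.cvtColor(p,cv2.COLOR_RGB2HSV))
    col=dict(tin=(H>78)&(H<100)&(S>90)&(Z>.016),staple=((H<8)|(H>172))&(S>150)&(V>80)&(X>.3)&(Y>-.2),white=(V>110)&(S<80)&(X>.35)&(X<.75)&(Y>-.06)&(Y<.4)&(Z<.03),orange=(H<20)&(S>120)&(V>50)&(Y>-.05)&(X>.3))
    for k,z in names.items():
        m=col[k]&(abs(Z-z)<.008)&(X<.75); nn,l,s,c=cv2.connectedComponentsWithStats(m.astype(np.uint8))
        if nn<2: print(n,k,"none"); continue
        m=l==1+np.argmax(s[1:,4]); c=C[m]; q=cv2.minAreaRect((c[:,:2]*1000).astype(np.float32))
        print(n,k,m.sum(),np.round(q[0],1),np.round(q[1],1),round(q[2],1),"z",np.median(c[:,2]).round(4))
    return p,C
E
python3 - <<'E'
from obj import *
s=r.state(); print(s["t"],s["position"],s["eef_rot"])
for n in("top","scene"): meas(n,dict(tin=.022,staple=.02))
E
```

```text
9.8 [ 0.428941   -0.0821046   0.06265064] [-2.70569901e+00 -1.59569177e+00  1.87186998e-03]
top tin 526 [619.1 151.2] [58.4 88.9] 89.2 z 0.0216
top staple none
scene tin 110 [653.7 138.5] [67.8 35.8] 56.6 z 0.0212
scene staple 371 [429.5 -82.6] [62.6 37. ] 61.3 z 0.0196
```

Tin placed at (619,151) in the top camera. The midpoint by the same camera is (620,153), so it is good. Next I grasp the staple box.

play_rows(motion=[0.02,0.02,-0.6,0,0,0,0,0,0,-0.6,0,0,0,0,0,0,-0.45,0,0,0,0,0,0,0,0,0,0,255,0,0,0,0,0,0,255,0,0,0,0,0,0,255,0,0,0,0,0,0,255,0,0,0,0,0,0,255,0,0,0.5,0,0,0,255,0,0,1,0,0,0,255,0,0,1,0,0,0,255,0,0,0,0,0,0,255])

```text
t: 11.4
position: [0.4311, -0.0819, 0.0858]
eef_rot: [2.704, 1.594, 0.004]
ft_force: [0.7, 0.1, -0.4]
opening: 0.0371
grasp_force: 60.1
```

```bash
python3 - <<'E'
from obj import *
s=r.state(); print(s["t"],s["position"],s["eef_rot"],s["opening"])
p,C=meas("top",dict(tin=.022)); p,C=meas("scene",dict(tin=.022,staple=.085))
cv2.imwrite("pics/s3.png",cv2.resize(p[150:300,150:350],None,fx=3,fy=3)[:,:,::-1])
E
```

```text
11.4 [ 0.43108845 -0.08190163  0.08578956] [2.70433857 1.59388997 0.00418073] 0.03708931706657207
top tin 525 [620.2 151.4] [58.3 87.6] 89.5 z 0.0219
scene tin 47 [655.4 150. ] [52.  20.5] 89.2 z 0.0213
scene staple 326 [430.3 -84.5] [62.2 36.3] 60.7 z 0.0824
```

View pics/s3.png

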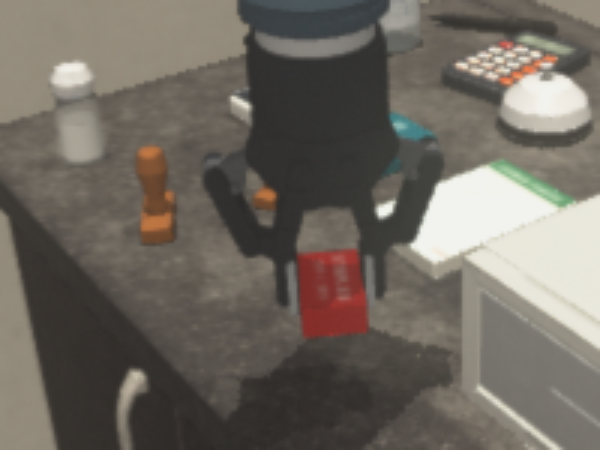

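The staple box is held squarely between the pads, at crop (333,290), and the tin is seen behind. I'll carry it to the tin.

play_rows(motion=[0.6,0.9,0.2,0,0,-0.8,255,0.8,0.9,0,0,0,-0.8,255,0.8,0.9,0,0,0,-0.8,255,0.8,0.9,0,0,0,-0.8,255,0.8,0.9,0,0,0,-0.8,255,0.8,0.9,0,0,0,-0.8,255,0.8,0.9,0,0,0,-0.8,255,0.8,0.9,0,0,0,-0.8,255,0.8,0.9,0,0,0,-0.8,255,0.62,0.9,0,0,0,-0.43,255,0,0.3,-0.4,0,0,0,255,0,0,-0.6,0,0,0,255])

```text
t: 13.0
position: [0.6191, 0.1509, 0.0624]
eef_rot: [3.141, 0.004, -0.003]
ft_force: [-0.2, -0.3, -0.7]
opening: 0.0365
grasp_force: 60.1
```

play_rows(motion=[0,0,-0.4,0,0,0,255,0,0,0,0,0,0,255,0,0,0,0,0,0,255])

```text
t: 13.38
position: [0.6205, 0.1504, 0.0542]
eef_rot: [3.141, -0.0, 0.0]
ft_force: [-0.3, 0.1, -1.0]
opening: 0.0368
grasp_force: 60.1
```

play_rows(motion=[0,0,-0.25,0,0,0,255,0,0,-0.18,0,0,0,255,0,0,0,0,0,0,255,0,0,0,0,0,0,0,0,0,0,0,0,0,0,0,0,0,0,0,0,0,0,0,0.5,0,0,0,0,0,0,1,0,0,0,0,0,0,1,0,0,0,0,0,0,0.6,0,0,0,0,-1,0,0,0,0,0,0,-1,0.1,0,0,0,0,0,-1,0.1,0,0,0,0,0])

```text
invalid input
```

play_rows(motion=[-1,0.2,0,0,0,0,0,-1,0.2,0,0,0,0,0,-1,0.1,0,0,0,0,0,-1,0,0,0,0,0,0,-0.55,0,0,0,0,0,0,0,0,0,0,0,0,0,0,0,0,0,0,0,0])

```text
t: 14.25
position: [0.508, 0.1635, 0.0544]
eef_rot: [-3.141, 0.0, -0.003]
ft_force: [0.7, 0.8, 0.0]
opening: 0.0852
grasp_force: 0.0
```

```bash
python3 - <<'E'
from obj import *
s=r.state(); print(s["t"],s["position"],s["eef_rot"],s["opening"])
p,C=meas("top",dict(tin=.022,staple=.042)); p,C=meas("scene",dict(staple=.042,orange=.014))
cv2.imwrite("pics/s4.png",cv2.resize(p[140:290,150:350],None,fx=3,fy=3)[:,:,::-1])
P=s["position"]; print(proj("scene",P))
E
```

```text
14.25 [0.50802824 0.16354492 0.05440086] [-3.14117118e+00  8.34462417e-05 -2.61014080e-03] 0.08516701426938339
top tin 279 [619.2 151.7] [58.8 89. ] 89.6 z 0.0215
top staple 248 [614.  152.1] [58.6 36.1] 0.2 z 0.0418
scene staple 198 [615.4 147.8] [39.7 60.4] 87.9 z 0.0409
scene orange 123 [431.9 163.5] [57.  22.4] 62.4 z 0.0132
[[229.56348596 194.52081452]]
```

View pics/s4.png

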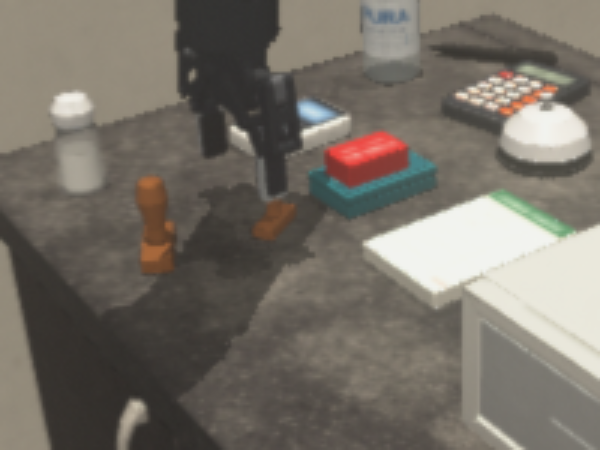

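The first call was refused because I miscounted one row. The second ran anyway and released the staple box about 10 mm early while withdrawing. It landed flat on the tin at (614,152), 5 mm off the tin's centre lengthwise, which is within tolerance. Tin and box are at crop (370,175). The jaws now stand over the small look-alike at crop (275,218), so I'll rise straight up and look.

play_rows(motion=[0,0,0.6,0,0,0,0,0,0,1,0,0,0,0,0,0,1,0,0,0,0,-0.6,0,0,0,0,0,0,-1,0.1,0,0,0,0,0,-1,0,0,0,0,0,0,-0.4,0,0,0,0,0,0,0,0,0,0,0,0,0])

```text
t: 15.35
position: [0.4312, 0.166, 0.119]
eef_rot: [3.141, 0.002, -0.0]
ft_force: [1.3, -0.2, 0.1]
opening: 0.0853
grasp_force: 0.0
```

```bash
python3 - <<'E'
from obj import *
s=r.state(); print(s["t"],s["position"],s["eef_rot"],s["opening"])
meas("top",dict(tin=.022,staple=.042)); p,C=meas("scene",dict(staple=.042,orange=.014))
cv2.imwrite("pics/s5.png",cv2.resize(p[140:290,150:350],None,fx=3,fy=3)[:,:,::-1])
E
```

```text
15.35 [0.43122302 0.16598476 0.11900237] [ 3.14135372e+00  1.81460414e-03 -4.07931028e-04] 0.08528736447433412
top tin 276 [620.  151.7] [87.6 58.3] 0.1 z 0.0214
top staple 246 [614.3 152.4] [36.3 58.2] 89.6 z 0.0417
scene staple 189 [615.6 147.7] [39.9 60.4] 89.1 z 0.0411
scene orange 119 [432.2 163.7] [54.6 22.1] 62.7 z 0.0133
```

View pics/s5.png

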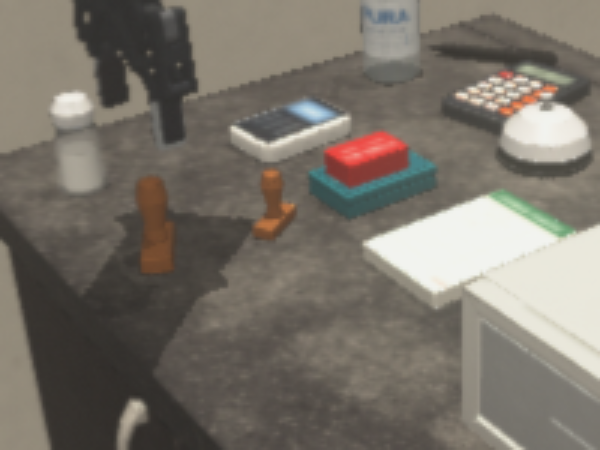

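Nothing was knocked: the small stamp is upright at crop (272,205), and the staple box sits on the tin. Next I grasp the big stamp by its handle.

play_rows(motion=[0.03,0,-0.9,0,0,0,0,0,0,-1,0,0,0,0,0,0,-0.7,0,0,0,0,0,0,-0.24,0,0,0,0,0,0,0,0,0,0,255,0,0,0,0,0,0,255,0,0,0,0,0,0,255,0,0,0,0,0,0,255,0,0,0,0,0,0,255,0,0,0,0,0,0,255])

```text
t: 16.7
position: [0.4329, 0.1664, 0.0485]
eef_rot: [-3.141, -0.001, -0.002]
ft_force: [-1.4, 0.0, 5.7]
opening: 0.0209
grasp_force: 58.6
```

play_rows(motion=[0,0,0.5,0,0,0,255,0,0,1,0,0,0,255,0,0,1,0,0,0,255,0.6,-0.6,0.5,0,0,0,255,1,-0.8,0,0,0,0,255,1,-0.8,0,0,0,0,255,1,-0.8,0,0,0,0,255,1,-0.8,0,0,0,0,255,1,-0.8,0,0,0,0,255,1,-0.8,0,0,0,0,255,0.94,-0.38,0,0,0,0,255,0,0,-0.5,0,0,0,255])

```text
t: 18.2
position: [0.6227, 0.0202, 0.1114]
eef_rot: [3.142, -0.003, 0.004]
ft_force: [-0.5, 0.1, -0.8]
opening: 0.0211
grasp_force: 58.8
```

play_rows(motion=[0,0,-0.8,0,0,0,255,0,0,-0.7,0,0,0,255,0,0,0,0,0,0,255,0,0,0,0,0,0,255])

```text
t: 18.7
position: [0.6208, 0.0219, 0.0731]
eef_rot: [-3.141, -0.001, 0.0]
ft_force: [0.0, -0.1, 0.1]
opening: 0.0209
grasp_force: 58.8
```

```bash
python3 - <<'E'
from obj import *
s=r.state(); print(s["t"],s["position"],s["eef_rot"],s["opening"])
p,C=meas("scene",dict(staple=.042,orange=.03))
cv2.imwrite("pics/s6.png",cv2.resize(p[120:270,200:400],None,fx=4,fy=4)[:,:,::-1])
E
```

```text
18.7 [0.62081811 0.02186502 0.07312021] [-3.14148122e+00 -1.49267706e-03  1.17489979e-04] 0.02091131196422529
scene staple 201 [615.4 147.9] [61.1 39.6] 0.8 z 0.0409
scene orange 148 [607.7 134.9] [31.7 66.5] 60.7 z 0.0311
```

View pics/s6.png

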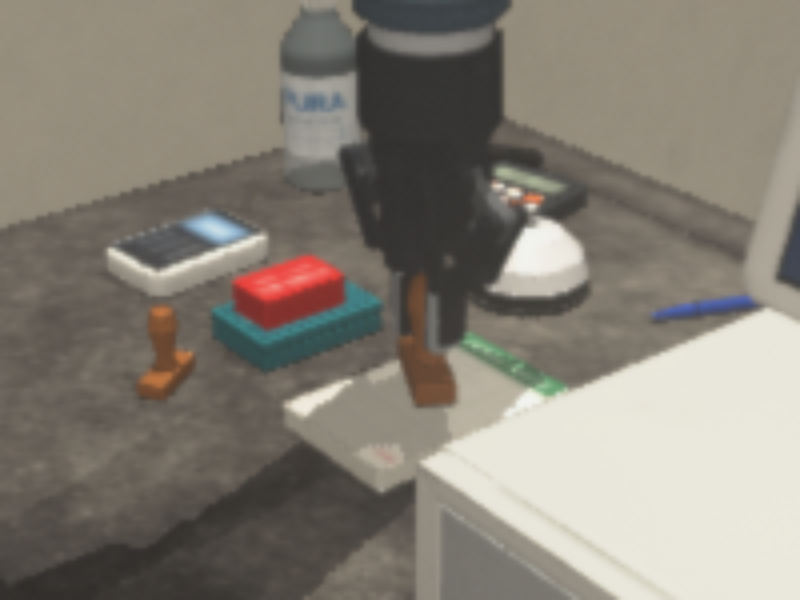

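The stamp hangs upright over the pad's middle, with its base at crop (428,375), about 10 mm above the pad. I'll set it down, release and rise.

play_rows(motion=[0,0,-0.25,0,0,0,255,0,0,-0.17,0,0,0,255,0,0,0,0,0,0,255,0,0,0,0,0,0,255])

```text
t: 19.25
position: [0.6211, 0.0216, 0.0627]
eef_rot: [-3.142, -0.001, -0.001]
ft_force: [0.2, -0.4, 1.4]
opening: 0.0205
grasp_force: 59.0
```

play_rows(motion=[0,0,0,0,0,0,0,0,0,0,0,0,0,0,0,0,0,0,0,0,0,0,0,0,0,0,0,0,0,0,0.5,0,0,0,0,0,0,1,0,0,0,0,0,0,1,0,0,0,0,0,0,0.5,0,0,0,0])

```text
t: 20.25
position: [0.6218, 0.0216, 0.1397]
eef_rot: [-3.141, -0.001, -0.004]
ft_force: [0.6, 0.1, -0.1]
opening: 0.0853
grasp_force: 0.0
```

play_rows(motion=[-0.65,0.95,0,0,0,0,0,-0.65,0.95,0,0,0,0,0,-0.65,0.95,0,0,0,0,0,-0.65,0.95,0,0,0,0,0,-0.65,0.95,0,0,0,0,0,-0.65,0.95,0,0,0,0,0,-0.65,0.95,0,0,0,0,0,-0.65,0.95,0,0,0,0,0,-0.65,0.95,0,0,0,0,0,-0.65,0.95,0,0,0,0,0,-0.65,0.95,0,0,0,0,0,-0.42,0.93,0,0,0,0,0])

```text
t: 21.75
position: [0.4307, 0.3068, 0.1376]
eef_rot: [3.141, 0.002, -0.001]
ft_force: [0.3, 0.3, -0.4]
opening: 0.0853
grasp_force: 0.0
```

play_rows(motion=[0,0,-0.6,0,0,0,0,0,0,0,0,0,0,0])

```text
t: 22.0
position: [0.4312, 0.3042, 0.1211]
eef_rot: [3.139, -0.0, -0.003]
ft_force: [-0.1, -0.1, 0.1]
opening: 0.0855
grasp_force: 0.0
```

```bash
python3 - <<'E'
from obj import *
s=r.state(); print(s["t"],s["position"],s["eef_rot"],s["opening"])
meas("top",dict(staple=.042,orange=.028,tin=.022)); p,C=meas("scene",dict(orange=.028))
X,Y,Z=C[...,0],C[...,1],C[...,2]; m=(X>.38)&(X<.48)&(Y>.25)&(Y<.36)&(Z>.02)&(Z<.09); print(m.sum(),np.percentile(C[m],[2,50,98],axis=0).round(4))
cv2.imwrite("pics/s7.png",cv2.resize(p[120:270,150:350],None,fx=4,fy=4)[:,:,::-1])
E
```

```text
22.0 [0.43119569 0.30419931 0.12106381] [ 3.13890130e+00 -2.01661126e-04 -3.39402551e-03] 0.08549676340777904
top staple 249 [614.2 152. ] [36.  58.1] 89.5 z 0.0416
top orange 96 [619.   23.2] [53.1 19.6] 60.6 z 0.0283
top tin 275 [620.1 151.6] [58.4 87.2] 89.9 z 0.0216
scene orange 125 [607.4 135.9] [32.7 66.4] 58.1 z 0.0296
394 [[0.4142 0.2892 0.0213]
 [0.4276 0.2957 0.0544]
 [0.4473 0.3149 0.0837]]
```

View pics/s7.png

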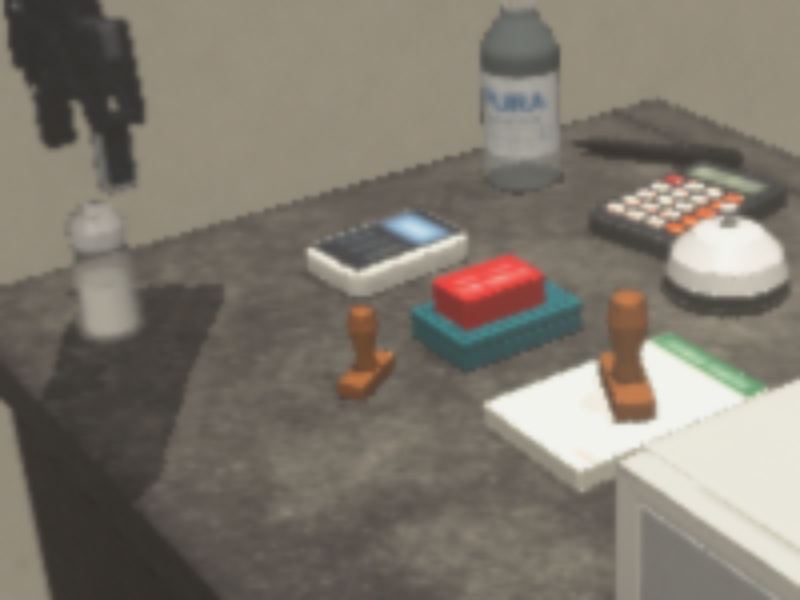

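The stamp stands upright mid-pad: (619,23) against the pad at (620,24), crop (628,360). The jaws are above the shaker at crop (100,270).

play_rows(motion=[0.05,0.06,-0.7,0,0,0,0,0,0,-1,0,0,0,0,0,0,-0.9,0,0,0,0,0,0,-0.44,0,0,0,0,0,0,0,0,0,0,255,0,0,0,0,0,0,255,0,0,0,0,0,0,255,0,0,0,0,0,0,255,0,0,0,0,0,0,255])

```text
t: 23.22
position: [0.4335, 0.308, 0.0478]
eef_rot: [-3.141, -0.001, -0.002]
ft_force: [-1.6, -0.4, 6.3]
opening: 0.035
grasp_force: 59.4
```

play_rows(motion=[0,0,0,0,0,0,255,0,0,0.5,0,0,0,255,0,0,1,0,0,0,255,0,0,0,0,0,0,255])

```text
t: 23.72
position: [0.4342, 0.3085, 0.0862]
eef_rot: [-3.139, -0.0, -0.005]
ft_force: [0.4, -0.5, -1.0]
opening: 0.0346
grasp_force: 60.1
```

```bash
python3 - <<'E'
from obj import *
s=r.state(); print(s["position"],s["opening"])
p,d=snap("scene"); cv2.imwrite("pics/s8.png",cv2.resize(p[120:230,140:260],None,fx=5,fy=5)[:,:,::-1])
E
```

```text
[0.43421794 0.30850251 0.08624081] 0.03461732920292228
```

View pics/s8.png

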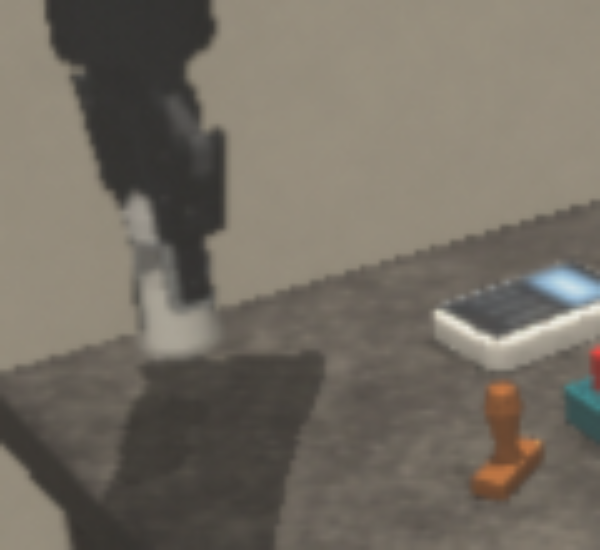

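The shaker is lifted and upright, with its bottom at crop (180,350). I'll carry it to the front of the reader.

play_rows(motion=[0.84,-0.3,0,0,0,0,255,1,-0.4,0,0,0,0,255,1,-0.4,0,0,0,0,255,1,-0.32,0,0,0,0,255,0,0,0,0,0,0,255,0,0,-0.6,0,0,0,255,0,0,-0.5,0,0,0,255,0,0,0,0,0,0,255])

```text
t: 24.78
position: [0.527, 0.2718, 0.0547]
eef_rot: [3.14, 0.003, -0.005]
ft_force: [-0.7, 0.3, -0.6]
opening: 0.0351
grasp_force: 60.1
```

play_rows(motion=[0.1,0,-0.15,0,0,0,255,0,0,-0.12,0,0,0,255,0,0,0,0,0,0,255,0,0,0,0,0,0,255])

```text
t: 25.28
position: [0.5315, 0.2721, 0.05]
eef_rot: [-3.141, -0.001, -0.0]
ft_force: [-0.4, -0.5, -0.2]
opening: 0.0347
grasp_force: 60.1
```

play_rows(motion=[0,0,-0.08,0,0,0,255,0,0,0,0,0,0,255,0,0,0,0,0,0,255])

```text
t: 25.65
position: [0.5315, 0.2722, 0.0479]
eef_rot: [-3.141, -0.001, -0.0]
ft_force: [0.5, -0.3, 0.9]
opening: 0.0349
grasp_force: 60.3
```

play_rows(motion=[0,0,0,0,0,0,0,0,0,0,0,0,0,0,0,0,0,0,0,0,0,0,0,0,0,0,0,0,0,0,0.5,0,0,0,0,0,0,1,0,0,0,0,0,0,1,0,0,0,0,0,0,1,0,0,0,0,0,0,1,0,0,0,0,-1,0,0,0,0,0,0,-1,0,0,0,0,0,0,0,0,0,0,0,0,0])

```text
t: 27.15
position: [0.4798, 0.2724, 0.1611]
eef_rot: [-3.142, -0.004, 0.001]
ft_force: [1.1, 0.5, 0.2]
opening: 0.0856
grasp_force: 0.0
```

```bash
python3 - <<'E'
from obj import *
s=r.state(); print(s["t"],s["position"])
p,C=meas("top",dict(staple=.042,orange=.028,tin=.022))
for n in("top","scene"):
    p,d=snap(n); C=cloud(n,d); X,Y,Z=C[...,0],C[...,1],C[...,2]
    for nm,m in dict(shaker=(X>.48)&(X<.565)&(Y>.22)&(Y<.34)&(Z>.02)&(Z<.095),reader=(X>.565)&(X<.75)&(Y>.2)&(Y<.36)&(Z>.01)&(Z<.03)).items():
        q=cv2.minAreaRect((C[m][:,:2]*1000).astype(np.float32)); print(n,nm,m.sum(),np.round(q[0],1),np.round(q[1],1),round(q[2],1))
cv2.imwrite("pics/s9.png",cv2.resize(p[120:270,150:350],None,fx=4,fy=4)[:,:,::-1])
E
```

```text
27.15 [0.47982697 0.27242013 0.1611475 ]
top staple 251 [614.2 152.2] [36.4 58.2] 89.8 z 0.0418
top orange 97 [619.2  23.2] [52.6 20.1] 60.8 z 0.0283
top tin 277 [620.1 151.1] [58.3 87.3] 89.0 z 0.0215
top shaker 223 [528.5 271.4] [36.1 36.1] 45.0
top reader 841 [620.2 281.8] [100.4  67.2] 3.9
scene shaker 375 [529.2 266.2] [35.4 32.9] 9.0
scene reader 470 [620.8 276.6] [100.1  69.7] 3.2
```

View pics/s9.png

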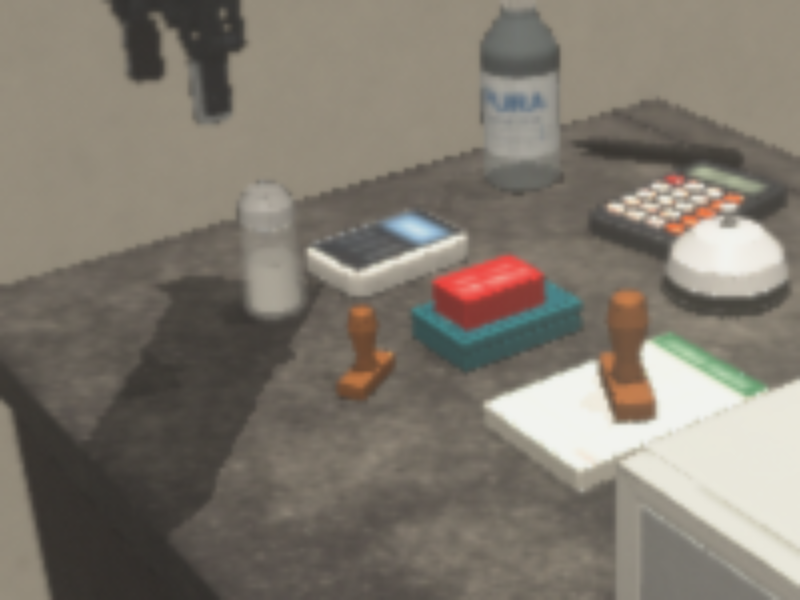

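The shaker stands upright in front of the reader, crop (270,250). In the reader's frame that is x −92 mm and y −4 mm. The tin, box and stamp are all within tolerance, and the arm is clear.

```bash
python3 -c "
from workcell import r
print(r.sign_off())"
```

```text
the job is handed in; nothing more can be done
None
```

The job is handed in after about 27 s, and by the last camera check everything measured within tolerance, though no verdict came back: tin midway between pad and reader, staple box on it (about 5–6 mm off centre lengthwise because it was released about 10 mm early), stamp upright mid-pad, shaker about 2 cm in front of the reader, bell and coin roll left alone.

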